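# Shake glass nuggets over the embossed panel

### The arm

A 6-joint arm with a two-finger parallel gripper is mounted at the origin on the work surface. World frame = base frame: x ahead of the robot, y to its left, z up, the work surface at z = 0. Lengths are in mm, angles in rad, forces in N, time in s.
With the tool pointing down it reaches from about 400 to 825 mm from the base axis. Payload 7 kg.
Tool frame: the origin (TCP) lies at the very end of the fingers, on their centre line; the grasp point (between the pads) lies 19 mm behind it; z points along the fingers, y is the line along which they close (so a half turn about z gives the same grasp; the last joint's range is limited). The gripper opens to 85 mm and grips with 20 to 120 N. Pads are 22 mm wide; open, the fingers measure 114 mm over their backs; the gripper's body (76 mm by 85 mm) begins 54 mm behind the grasp point. The pads swing forward as they close: fully open they stand 13 mm farther back than shut.
Start: joints at [-0.926, 0.359, 0.012, 0, -1.224, -0.288], TCP at [235.735, -632.475, 231.302] pointing down, gripper open.
Joint ranges: [-3.07, 3.07], [-1.43, 2.12], [-1.02, 1.25], [-3.03, 1.67], [-3.05, -0], [-3.03, 3.03]. Speed limits (rad/s): [2.39, 2.39, 3.01, 3.14, 3.14, 3.14].

### API

Orientations are given as a unit quaternion [x, y, z, w].
In Python, from station import readout, imaging, ticket gives the robot as it stands.
- The arm moves only by the shell command python3 -m inch 'ROWS' [FORCE]. ROWS is JSON, a list of rows, each a list of 7 numbers: the turn, a rotation vector about the world's x, y, z as a fraction of full scale, then the shift along the world's x, y, z as a fraction of full scale, then the opening, from 0 (shut) to 1 (fully open). In form: [[rx, ry, rz, x, y, z, hand], ...]. A call has 1 to 5 rows; each row shifts and turns the commanded pose from where the row before left it; what a row does not reach is not made up. Full scale, the value 1, is 0.15 m for a shift and 45 degrees for a turn. A row lasts 1/10 s, in which the tool goes at most 50 mm and 8.59 degrees, less where a joint would pass 70% of its speed; a pose out of reach is approached as far as the arm can. A call with a number of a shift or a turn outside -1 to 1 is refused whole. A call with a gripper value outside its range is refused whole. The fingers move at their own pace and stop on an object; FORCE is the grip in N (left out, the last holds). Time passes only in rows, so rows that do not move let the fingers close. It gives the time, the measured TCP pose, the force, the opening and the grip force at its end, in the units of the state.
- readout.observe(): the state, without advancing time (a new reading comes with each control period).
- imaging.get_image(name): name is "scene" or "top" or "wrist"; returns a dict with "color" (400x640x3 uint8, red, green, blue), "depth" (400x640 float32, mm along the optical axis (not along the pixel's ray), 0 where there is no reading), "fovy" (degrees; the focal length in pixels is half the picture's height over the tangent of half this angle, whatever the lens; pixels are square), "cx", "cy" (the principal point, pixels), "dist_coeffs" ([k1, k2, p1, p2, k3] as OpenCV has them; the pictures are not rectified), "rvec" (rotation vector, rad) and "tvec" (3), from world to camera coordinates, as OpenCV has them. Camera axes: x right, y down, z forward; pixel columns grow to the right and rows downward; lengths in mm; the calibration is good to about 2 mm. A picture is of the moment at which its call begins.
- ticket.hand_in(): hands the job in; it is judged then, once.
The state is a dict: "t": time; "qpos": joint angles; "qd": joint speeds; "effort": joint torques, N m; "ee_pos": TCP position; "tool_rot": TCP orientation; "force": force on the tool from outside, world axes, zero at the start; "ft_torque": the same for the moment, N m; "opening": opening from 0.0 (shut) to 1.0 (fully open); "finger_force": force on a finger pad.
Only numpy, scipy, OpenCV 4.12 (cv2) and the standard library are available. Lean on these libraries where they do the work, as an engineer would, in place of code of your own. Each camera call takes 0.05 s, during which the arm holds its last target. There are 200 camera calls.

### The job

Lift the yellow shaker out of its sloping wooden rest and shake its eight glass nuggets out evenly over the embossed brass panel, a few at a time, so that all eight stay on the panel with at least two in each of its three fields. Do not touch the nuggets with the gripper. Then lay the empty shaker back in its rest as it was, mouth end up, and leave the pot and the steel weight beside it where they are.

Things in the scene. Friction and masses are not known exactly. Their poses are not given: they have to be found in the camera images.
- shaker: Yellow square tube, 175 mm long, 31 x 31 mm outside, 23 x 23 inside, 160 g, with a black closed end, an open mouth, a dark grip band round its middle (grasp here, across the 31 mm width) and a 9 mm slot along its top that shows the nuggets. Origin at the tube's middle; x along it to the mouth, z to the slotted side. Starts in the rest, mouth 25 degrees above level.
- shaker_mouth (a point): Centre of the shaker's open, steel-edged mouth, 87.5 mm along x from its origin. The nuggets lie in single file against the closed end; they slide when the tube slopes mouth-down by about 11 to 17 degrees, or less when it is shaken along its length, and stop when it is levelled or raised.
- rest: Fixed wooden rest, base 190 x 70 mm. Two open saddles, 42 mm between their 18 mm high cheeks, lie 62 mm to either side of the shaker's middle along the slope; a back stop holds the low end; the middle 100 mm is free for fingers. Origin on the table under the seat; x level towards the high (mouth) end, z up.
- rest_seat (a point): Where the shaker's origin lies when it is in the rest: 63 mm above the rest's origin. Axes as the rest's (level); the shaker in place slopes 25 degrees up towards +x.
- panel: Fixed embossed brass panel, 174 mm (its x) by 306 mm (its y), with a rim 12 mm wide and 18 mm high, split into three fields side by side along y by two ridges 6 mm wide and 15 mm high. Each field is 150 mm (x) by 90 mm (y), its floor 5 mm above the table. Origin on the table under its centre, z up.
- field_left (a point): Floor centre of the field at the panel's +y end.
- field_middle (a point): Floor centre of the middle field.
- field_right (a point): Floor centre of the field at the panel's -y end.
- nugget0: Glass nugget, 16 x 16 x 14 mm, blue, 10 g. Origin at its centre. Starts in the shaker, number 1 from the closed end.
- nugget1: Glass nugget, 16 x 16 x 14 mm, red, 10 g. Origin at its centre. Starts in the shaker, number 2 from the closed end.
- nugget2: Glass nugget, 16 x 16 x 14 mm, green, 10 g. Origin at its centre. Starts in the shaker, number 3 from the closed end.
- nugget3: Glass nugget, 16 x 16 x 14 mm, white, 10 g. Origin at its centre. Starts in the shaker, number 4 from the closed end.
- nugget4: Glass nugget, 16 x 16 x 14 mm, blue, 10 g. Origin at its centre. Starts in the shaker, number 5 from the closed end.
- nugget5: Glass nugget, 16 x 16 x 14 mm, red, 10 g. Origin at its centre. Starts in the shaker, number 6 from the closed end.
- nugget6: Glass nugget, 16 x 16 x 14 mm, green, 10 g. Origin at its centre. Starts in the shaker, number 7 from the closed end.
- nugget7: Glass nugget, 16 x 16 x 14 mm, white, 10 g. Origin at its centre. Starts in the shaker, number 8 from the closed end.
- paint_pot: Bystander, to be left alone: yellow pot, 54 mm across, 62 mm high, standing beside the rest. Origin under its centre.
- punch_weight: Bystander, to be left alone: steel hand weight with a narrow neck, 44 mm across, 48 mm high, standing on the other side of the rest. Origin under its centre.
There are look-alikes about, which are no part of the job. There is more than one size of the shaker; the one meant has the size given above.

How it is judged:
By the outcome, as a careful person would: the job done as asked, in the order asked, and still so for the second after the job is handed in, with the robot touching nothing.
It also fails if it takes over 72 s, if anything falls off the work surface, if the arm or the gripper's body presses on something with over 40 N, if the wrist force passes 120 N, or if a joint passes its speed limit or range.

## Working session

There is one attempt and no reset: what is moved stays moved. The work goes in short steps, Python scripts to look and compute and a shell command to move; the robot and the scene stay as the last step left them, time stands still between calls to the robot, and variables do not carry over. Pictures are saved under pics/ and viewed, at most 10 in all, crops included, and the job is handed in when it is done.

```bash
mkdir -p pics; ls
cat > h.py <<'E'
import numpy as np, cv2
from station import readout, imaging, ticket
from scipy.spatial.transform import Rotation as R
def get(n):
    im=imaging.get_image(n); h=im["color"].shape[0]
    f=h/2/np.tan(np.radians(im["fovy"])/2)
    im["K"]=np.array([[f,0,im["cx"]],[0,f,im["cy"]],[0,0,1.]])
    im["d"]=np.array(im["dist_coeffs"],float); im["R"]=cv2.Rodrigues(np.array(im["rvec"],float))[0]; im["t"]=np.array(im["tvec"],float).ravel()
    return im
def ray(im,uv):
    p=cv2.undistortPoints(np.array(uv,float).reshape(-1,1,2),im["K"],im["d"]).reshape(-1,2)
    d=np.c_[p,np.ones(len(p))]@im["R"]; return -im["R"].T@im["t"],d
def onz(im,uv,z):
    o,d=ray(im,uv); return o+d*((z-o[2])/d[:,2])[:,None]
def dep(im,uv):
    o,d=ray(im,uv); uv=np.array(uv,int).reshape(-1,2); z=im["depth"][uv[:,1],uv[:,0]]; return o+d*z[:,None]
def proj(im,P): return cv2.projectPoints(np.array(P,float).reshape(-1,1,3),np.array(im["rvec"],float),im["t"],im["K"],im["d"])[0].reshape(-1,2)
def save(n,c): cv2.imwrite("pics/"+n,cv2.cvtColor(np.ascontiguousarray(c),cv2.COLOR_RGB2BGR))
E
python3 - <<'E'
from h import *
import pickle
for n in("top","scene","wrist"):
    im=get(n); pickle.dump(im,open(n+".pkl","wb")); 
    print(n,im["fovy"],-im["R"].T@im["t"])
    if n!="wrist": save(n+"0.png",im["color"])
print(readout.observe())
E
```

```text
pics
top 57.94293380483547 [454.43012354   1.28277703 795.49129816]
scene 50.6776498709334 [1052.70187052 -384.05456995 1027.21810364]
wrist 58.82852838245628 [ 168.14600432 -656.94573004  374.18286376]
{'t': 0.15, 'qpos': array([-9.25903140e-01,  3.59224453e-01,  1.12980103e-02, -2.50516565e-04,
       -1.22407714e+00, -2.88065818e-01]), 'qd': array([ 8.63810904e-05, -2.56749305e-03,  2.97467449e-03,  2.15688428e-04,
        5.95141827e-04,  9.06236073e-04]), 'effort': array([-6.44552692e-04, -5.83877206e+01,  2.93653876e+01,  6.94059625e+00,
       -4.22556448e-03, -4.91386388e-06]), 'ee_pos': array([ 235.61840726, -632.17686874,  230.59076975]), 'tool_rot': array([-1.77426670e-01,  9.84133832e-01,  5.92105903e-04, -1.66283982e-04]), 'force': array([ 0.1061018 , -0.50241595, -0.154952  ]), 'ft_torque': array([-0.00622212,  0.02103225,  0.0635387 ]), 'finger_force': 0.0, 'opening': 1.00001143502935}
```

View pics/top0.png

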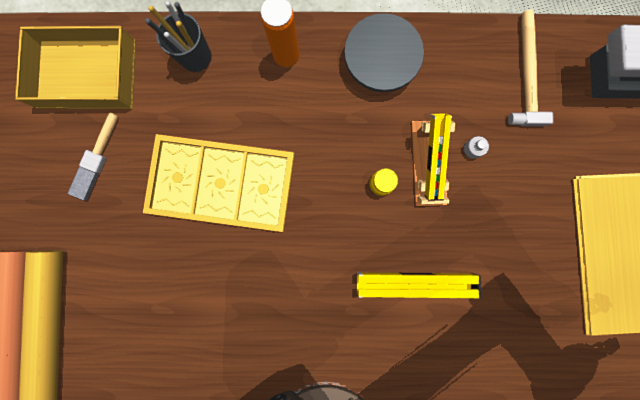

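View pics/scene0.png

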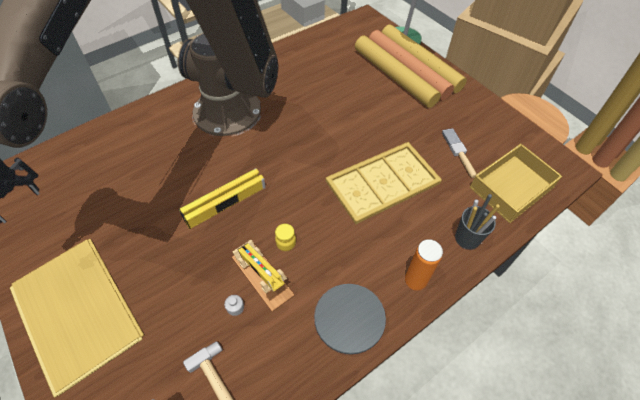

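Top view: tube in rest around (439,158), with nuggets showing in its slot. Look-alikes are the larger yellow tube flat on the table (418,286), the yellow pot (384,181) and the brass sheet (610,255). I choose the one in the rest; the panel is at (219,183).

Run:
```python
from h import *
import pickle
T=pickle.load(open("top.pkl","rb"));S=pickle.load(open("scene.pkl","rb"))
def crop(im,a,b,c,d,s): return cv2.resize(im["color"][b:d,a:c],None,fx=s,fy=s,interpolation=cv2.INTER_CUBIC)
A=crop(T,400,100,500,220,4.5);B=crop(S,220,230,300,310,4.9)
h=max(A.shape[0],B.shape[0]);C=np.zeros((h,A.shape[1]+B.shape[1],3),np.uint8);C[:A.shape[0],:A.shape[1]]=A;C[:B.shape[0],A.shape[1]:]=B
print(C.shape);save("crop1.png",C[:600,:])
for n,im,box in(("T",T,(400,100,470,220)),("S",S,(220,230,300,310))):
    a,b,c,d=box; hsv=cv2.cvtColor(im["color"],cv2.COLOR_RGB2HSV)
    m=cv2.inRange(hsv,(24,200,120),(34,255,255)); m2=np.zeros_like(m);m2[b:d,a:c]=m[b:d,a:c]
    n_,l,st,ce=cv2.connectedComponentsWithStats(m2)
    for i in range(1,n_):
        if st[i,4]>15: print(n,st[i],ce[i])
    v,u=np.nonzero(m2); P=dep(im,np.c_[u,v]); P=P[(im["depth"][v,u]>0)]
    print(np.percentile(P,[1,25,50,75,99],axis=0).round(1))
    # panel
hsv=cv2.cvtColor(T["color"],cv2.COLOR_RGB2HSV);m=cv2.inRange(hsv,(15,90,120),(34,255,255));m[:125]=0;m[240:]=0;m[:,:135]=0;m[:,300:]=0
c=max(cv2.findContours(m,0,2)[0],key=cv2.contourArea)
q=cv2.approxPolyDP(c,8,True).reshape(-1,2);print(q)
Q=onz(T,q,18);print(Q.round(1));print([np.linalg.norm(Q[i]-Q[i-1]).round(1) for i in range(len(Q))],Q.mean(0))
print(dep(T,q+np.sign(q.mean(0)-q)*5).round(1), dep(T,[[178,178],[219,183],[263,189]]).round(1))
```

```text
(540, 842, 3)
T [428 114  17  86 496] [434.54637097 154.06451613]
T [438 115  13  84 445] [444.35730337 156.59325843]
[[ 515.2 -242.1   41. ]
 [ 557.  -235.2   60.9]
 [ 600.3 -225.3   80.5]
 [ 638.3 -215.3   96.2]
 [ 679.2 -208.8  112.8]]Traceback (most recent call last):
  File "<stdin>", line 14, in <module>
  File "h.py", line 16, in dep
    o,d=ray(im,uv); uv=np.array(uv,int).reshape(-1,2); z=im["depth"][uv[:,1],uv[:,0]]; return o+d*z[:,None]
        ~~~^^^^^^^
  File "h.py", line 11, in ray
    p=cv2.undistortPoints(np.array(uv,float).reshape(-1,1,2),im["K"],im["d"]).reshape(-1,2)
      ~~~~~~~~~~~~~~~~~~~^^^^^^^^^^^^^^^^^^^^^^^^^^^^^^^^^^^^^^^^^^^^^^^^^^^^
cv2.error: OpenCV(4.12.0) /io/opencv/modules/calib3d/src/undistort.dispatch.cpp:347: error: (-215:Assertion failed) CV_IS_MAT(_src) && CV_IS_MAT(_dst) && (_src->rows == 1 || _src->cols == 1) && (_dst->rows == 1 || _dst->cols == 1) && _src->cols + _src->rows - 1 == _dst->rows + _dst->cols - 1 && (CV_MAT_TYPE(_src->type) == CV_32FC2 || CV_MAT_TYPE(_src->type) == CV_64FC2) && (CV_MAT_TYPE(_dst->type) == CV_32FC2 || CV_MAT_TYPE(_dst->type) == CV_64FC2) in function 'cvUndistortPointsInternal'
```

View pics/crop1.png

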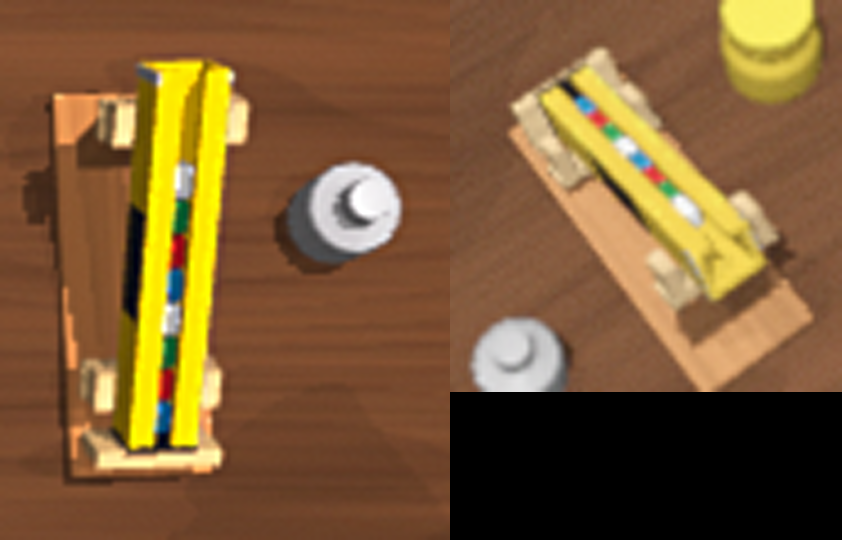

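The crop confirms it: the tube in the rest shows eight nuggets through its slot. The black closed end is at the low, robot-side end (crop 165,440) and the steel-edged mouth at the far end (185,68).

```bash
cat > m.py <<'E'
from h import *
import pickle,sys
T=pickle.load(open("top.pkl","rb"));S=pickle.load(open("scene.pkl","rb"))
for n,im,box in(("T",T,(422,108,456,208)),("S",S,(232,240,290,295))):
    a,b,c,d=box; hsv=cv2.cvtColor(im["color"],cv2.COLOR_RGB2HSV)
    m=cv2.inRange(hsv,(22,150,110),(34,255,255)); m2=np.zeros_like(m);m2[b:d,a:c]=m[b:d,a:c]
    v,u=np.nonzero(m2); P=dep(im,np.c_[u,v].astype(float)); P=P[(im["depth"][v,u]>0)&(P[:,2]>30)]
    rng=np.random.default_rng(0);best=0
    for _ in range(2000):   # ransac plane
        q=P[rng.choice(len(P),3,False)];w=np.cross(q[1]-q[0],q[2]-q[0])
        if np.linalg.norm(w)<50: continue
        w/=np.linalg.norm(w); w*=np.sign(w[2])
        if w[2]<.8: continue
        k=abs((P-q[0])@w)<1.5
        if k.sum()>best: best=k.sum();K=k
    Q=P[K];c0=Q.mean(0);nn=np.linalg.svd(Q-c0)[2][2];nn*=np.sign(nn[2])
    r=cv2.minAreaRect(((Q-c0)[:,:2]/[nn[2]*0+np.cos(np.radians(25)),1]).astype(np.float32)) # unslope approx in x
    print(n,len(P),best,"normal",nn.round(3),"tilt",np.degrees(np.arccos(nn[2])).round(1),"az",np.degrees(np.arctan2(-nn[1],-nn[0])).round(1))
    t=np.array([-nn[0],-nn[1],0]);t/=np.linalg.norm(t);s=np.cross([0,0,1],t);ax=np.cross(s,nn)
    X=(Q-c0)@ax;Y=(Q-c0)@s
    # axis direction by line fit of lateral mid per bin
    bs=np.linspace(X.min(),X.max(),12);i=np.digitize(X,bs);mid=[((Y[i==j].min()+Y[i==j].max())/2,X[i==j].mean(),np.ptp(Y[i==j])) for j in range(1,12)];mid=np.array(mid)
    pf=np.polyfit(mid[1:-1,1],mid[1:-1,0],1);print("len",np.ptp(X).round(1),"width",mid[:,2].round(1),"skew deg",np.degrees(np.arctan(pf[0])).round(2))
    xm=(X.min()+X.max())/2; ctr=c0+xm*ax+np.polyval(pf,xm)*s; o=ctr-15.5*nn
    print("origin",o.round(1),"ends",(c0+X.min()*ax).round(1),(c0+X.max()*ax).round(1))
E
python3 m.py
python3 - <<'E'
from h import *
import pickle
T=pickle.load(open("top.pkl","rb"));S=pickle.load(open("scene.pkl","rb"))
for im,(a,b,c,d) in((T,(135,125,300,240)),(S,(320,135,448,225))):
    hsv=cv2.cvtColor(im["color"],cv2.COLOR_RGB2HSV);m=cv2.inRange(hsv,(15,90,100),(34,255,255));w=np.zeros_like(m);w[b:d,a:c]=m[b:d,a:c]
    c=max(cv2.findContours(w,0,2)[0],key=cv2.contourArea)
    q=cv2.approxPolyDP(cv2.convexHull(c),8,True).reshape(-1,2).astype(float);print(q.tolist())
    v,u=np.nonzero(w);P=dep(im,np.c_[u,v].astype(float));k=(im["depth"][v,u]>0)&(P[:,2]>14)&(P[:,2]<24);
    r=cv2.minAreaRect(P[k][:,:2].astype(np.float32));print(r, np.median(P[k][:,2]), np.percentile(P[:,2],[5,50,95]))
    Q=onz(im,q,18);print(Q.round(1).tolist(),[np.linalg.norm(Q[i]-Q[i-1]).round(1) for i in range(len(Q))],Q.mean(0).round(1))
E
```

```text
T 1167 762 normal [-0.422 -0.011  0.906] tilt 25.0 az 1.5
len 172.5 width [30.7 31.8 30.  30.7 31.8 32.3 30.2 31.3 31.7 31.3 29.8] skew deg 0.32
origin [ 597.8 -225.4   63.3] ends [ 513.1 -227.8   40.9] [ 669.4 -223.6  113.8]
S 630 280 normal [-0.416 -0.021  0.909] tilt 24.6 az 2.9
len 171.7 width [26.4 27.8 29.2 29.5 30.6 28.6 30.3 31.4 29.1 31.  29. ] skew deg -0.03
origin [ 602.5 -223.6   64.8] ends [ 518.1 -228.3   43.1] [ 674.  -220.4  114.6]
[[155.0, 134.0], [292.0, 151.0], [283.0, 231.0], [143.0, 213.0]]
((549.8206787109375, 236.61094665527344), (307.2114562988281, 174.51602172851562), 82.53998565673828) 17.639487725304093 [ 2.59734814  5.62930742 18.91619641]
[[655.5, 377.2, 18.0], [618.5, 76.0, 18.0], [444.7, 93.6, 18.0], [482.1, 397.4, 18.0]] [np.float64(174.6), np.float64(303.5), np.float64(174.7), np.float64(306.0)] [550.2 236.1  18. ]
[[408.0, 141.0], [440.0, 183.0], [355.0, 224.0], [325.0, 177.0]]
((551.0894165039062, 238.42330932617188), (307.82781982421875, 178.8804473876953), 82.97628784179688) 17.847817715286055 [ 1.43872575  6.92362572 20.03344242]
[[483.1, 403.7, 18.0], [664.8, 365.6, 18.0], [625.6, 66.5, 18.0], [444.1, 97.2, 18.0]] [np.float64(308.9), np.float64(185.6), np.float64(301.7), np.float64(184.1)] [554.4 233.3  18. ]
```

```bash
cat >> h.py <<'E'
def tubeR(az,pitch):  # tool orientation holding tube with x-axis at azimuth az, pitched up by pitch (deg)
    a=np.radians(az);p=np.radians(pitch)
    x=np.array([np.cos(a)*np.cos(p),np.sin(a)*np.cos(p),np.sin(p)]);s=np.array([-np.sin(a),np.cos(a),0]);n=np.cross(x,s)
    return np.c_[-x,s,-n],x,n
def plan(p,Rt):
    o=readout.observe(); rv=(R.from_matrix(Rt)*R.from_quat(o["tool_rot"]).inv()).as_rotvec()/np.radians(45); d=(p-o["ee_pos"])/150
    n=int(np.ceil(max(np.linalg.norm(rv)/.185,np.linalg.norm(d)/.32)))
    print("t",o["t"],"at",o["ee_pos"].round(1),"total",rv.round(3),d.round(3),"rows",n,"row",(rv/n).round(4),(d/n).round(4)); return rv,d,n
E
python3 - <<'E'
from h import *
import pickle
T=pickle.load(open("top.pkl","rb"))
for n,uv,z in(("pot",(384,180),62),("wt",(481,144),48)): print(n,onz(T,[uv],z),dep(T,[np.array(uv,float)]))
Rt,x,n=tubeR(2,25)
o=np.array([599.,-225,63.7]); print(x,n)
plan(o-19*n+95*n,Rt)
E
```

```text
pot [[ 549.98825388 -116.82812045   62.        ]] [[ 549.82437061 -116.62555893   63.25794586]]
wt [[ 628.88240791 -323.76162754   48.        ]] [[ 628.56178312 -323.16423042   49.37380968]]
[0.90575569 0.03162969 0.42261826] [-0.42236081 -0.01474916  0.90630779]
t 0.15 at [ 235.6 -632.2  230.6] total [ 0.107 -0.548 -0.404] [ 2.209  2.707 -0.653] rows 12 row [ 0.0089 -0.0456 -0.0336] [ 0.184   0.2256 -0.0545]
```

```bash
A='[0.009,-0.046,-0.034,0.184,0.226,-0.054,0.75]'
python3 -m inch '[[0.009,-0.046,-0.034,0.184,0.226,-0.054,0.75],[0.009,-0.046,-0.034,0.184,0.226,-0.054,0.75],[0.009,-0.046,-0.034,0.184,0.226,-0.054,0.75],[0.009,-0.046,-0.034,0.184,0.226,-0.054,0.75],[0.009,-0.046,-0.034,0.184,0.226,-0.054,0.75]]' 40
python3 -m inch '[[0.009,-0.046,-0.034,0.184,0.226,-0.054,0.75],[0.009,-0.046,-0.034,0.184,0.226,-0.054,0.75],[0.009,-0.046,-0.034,0.184,0.226,-0.054,0.75],[0.009,-0.046,-0.034,0.184,0.226,-0.054,0.75],[0.009,-0.046,-0.034,0.184,0.226,-0.054,0.75]]'
python3 -m inch '[[0.009,-0.046,-0.034,0.184,0.226,-0.054,0.75],[0.009,-0.046,-0.034,0.184,0.226,-0.054,0.75],[0,0,0,0,0,0,0.75],[0,0,0,0,0,0,0.75]]'
python3 - <<'E'
from h import *
import pickle
Rt,x,n=tubeR(2,25)
o=np.array([599.,-225,63.7]); plan(o-19*n+95*n,Rt)
im=get("wrist");pickle.dump(im,open("w1.pkl","wb"));save("w1.png",im["color"])
top=o+15.5*n; s=np.cross(n,x); print(proj(im,[top-87.5*x+15.5*s,top-87.5*x-15.5*s,top+87.5*x-15.5*s,top+87.5*x+15.5*s]))
E
```

```text
t: 0.65
ee_pos: [374.5, -461.5, 190.4]
tool_rot: [-0.11, 0.99, 0.002, 0.093]
force: [0.8, -0.1, -0.0]
opening: 0.749
finger_force: 0.0
t: 1.15
ee_pos: [512.7, -292.1, 150.3]
tool_rot: [-0.042, 0.982, 0.003, 0.184]
force: [1.0, -0.6, -1.3]
opening: 0.751
finger_force: 0.0
t: 1.55
ee_pos: [566.8, -224.4, 133.5]
tool_rot: [-0.017, 0.976, 0.004, 0.217]
force: [-0.6, 0.3, 0.6]
opening: 0.753
finger_force: 0.0
t 1.55 at [ 566.8 -224.4  133.5] total [0.    0.003 0.001] [ 0.001 -0.012 -0.006] rows 1 row [0.0003 0.0026 0.0013] [ 0.0006 -0.0116 -0.0063]
[[338.16672549  63.02341244]
 [280.74440394  63.06441075]
 [287.85552104 337.37121135]
 [333.30069135 337.36534982]]
```

View pics/w1.png

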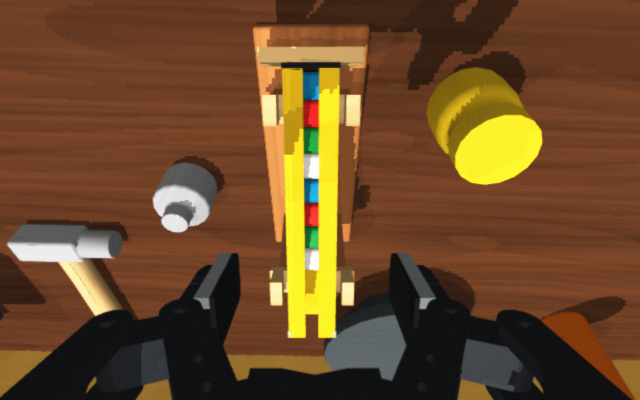

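The wrist view shows the tube's closed end at (312,65) and its mouth edge at (312,337). That is within 2 px of my projection, or about 1 mm toward +y. Descend and grip.

```bash
python3 -m inch '[[0,0,0,0.067,0.001,-0.145,0.75],[0,0,0,0.067,0.001,-0.145,0.75],[0,0,0,0.067,0.001,-0.145,0.75],[0,0,0,0.067,0.001,-0.145,0.75],[0,0,0,0,0,0,0.75]]' 60
python3 -m inch '[[0,0,0,0,0,0,0],[0,0,0,0,0,0,0],[0,0,0,0,0,0,0],[0,0,0,0,0,0,0],[0,0,0,0,0,0,0]]' 60
python3 -m inch '[[0,0,0,0,0,0,0],[0,0,0,0,0,0,0]]' 60
```

```text
t: 2.1
ee_pos: [606.2, -226.4, 44.3]
tool_rot: [-0.014, 0.976, 0.003, 0.216]
force: [-1.0, -0.1, 0.1]
opening: 0.747
finger_force: 0.0
t: 2.6
ee_pos: [607.2, -225.6, 48.6]
tool_rot: [-0.015, 0.976, 0.003, 0.219]
force: [-4.5, -3.1, 6.9]
opening: 0.352
finger_force: 60.5
t: 2.8
ee_pos: [607.1, -225.6, 48.6]
tool_rot: [-0.015, 0.976, 0.003, 0.219]
force: [-5.4, -2.8, 7.6]
opening: 0.355
finger_force: 60.5
```

```bash
python3 -m inch '[[0,0,0,0,0,0.1,0],[0,0,0,0,0,0.2,0],[0,0,0,0,0,0.2,0],[0,0,0,0,0,0.2,0],[0,0,0,0,0,0,0]]'
cat > fld.py <<'E'
from h import *
C=np.array([550.5,237,0]);a=np.radians(82.5);PY=np.array([np.cos(a),np.sin(a),0]);PX=np.array([PY[1],-PY[0],0]);AZ=-7.5
def go(k,px,pitch,z,az=AZ):  # k field -1,0,1 ; mouth-level xy at panel px for a level tube; z TCP
    Rt,x,n=tubeR(az,pitch); h=np.array([np.cos(np.radians(az)),np.sin(np.radians(az)),0])
    o=C+96*k*PY+px*PX-87.5*h; p=o.copy();p[2]=z; return plan(p,Rt)
E
python3 - <<'E'
from fld import *
go(-1,-25,20,110)
E
```

```text
t: 3.3
ee_pos: [609.4, -225.4, 158.5]
tool_rot: [-0.016, 0.975, 0.002, 0.222]
force: [1.1, -0.2, -2.5]
opening: 0.353
finger_force: 60.3
t 3.3 at [ 609.4 -225.4  158.5] total [ 0.009  0.125 -0.207] [-1.22   2.546 -0.323] rows 9 row [ 0.001   0.0139 -0.023 ] [-0.1355  0.2829 -0.0359]
```

```bash
python3 -m inch '[[0,0,0,-0.05,0.106,0,0],[0.001,0.010,-0.017,-0.102,0.212,0,0],[0.001,0.010,-0.017,-0.102,0.212,0,0],[0.001,0.010,-0.017,-0.102,0.212,0,0],[0.001,0.010,-0.017,-0.102,0.212,-0.02,0]]'
python3 -m inch '[[0.001,0.010,-0.017,-0.102,0.212,-0.02,0],[0.001,0.010,-0.017,-0.102,0.212,-0.02,0],[0.001,0.010,-0.017,-0.102,0.212,-0.02,0],[0.001,0.010,-0.017,-0.102,0.212,-0.05,0],[0.001,0.010,-0.017,-0.102,0.212,-0.05,0]]'
python3 -m inch '[[0.001,0.010,-0.017,-0.102,0.212,-0.05,0],[0.001,0.010,-0.017,-0.102,0.212,-0.05,0],[0,0,0.0,-0.05,0.106,-0.05,0],[0,0,0,0,0,0,0],[0,0,0,0,0,0,0]]'
python3 - <<'E'
from fld import *
import pickle
go(-1,-25,0,56)
im=get("wrist");pickle.dump(im,open("w2.pkl","wb"));save("w2.png",im["color"])
E
```

```text
t: 3.8
ee_pos: [537.5, -80.6, 149.5]
tool_rot: [0.012, 0.979, -0.001, 0.203]
force: [1.0, 0.3, -1.6]
opening: 0.354
finger_force: 60.3
t: 4.3
ee_pos: [468.7, 78.5, 137.3]
tool_rot: [0.045, 0.984, -0.004, 0.174]
force: [0.6, -0.2, -3.5]
opening: 0.352
finger_force: 60.3
t: 4.8
ee_pos: [436.0, 138.6, 120.3]
tool_rot: [0.047, 0.987, 0.003, 0.152]
force: [0.2, 0.4, -1.9]
opening: 0.352
finger_force: 60.4
t 4.8 at [436.  138.6 120.3] total [ 0.019  0.388 -0.044] [-0.064  0.12  -0.428] rows 3 row [ 0.0063  0.1294 -0.0148] [-0.0213  0.0399 -0.1428]
```

View pics/w2.png

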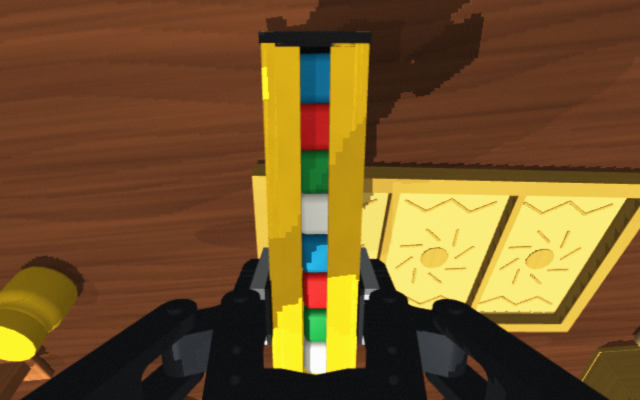

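The wrist view shows all eight nuggets still against the closed end, v 53 to 372; the last is partly under the gripper, and the mouth is hidden. I'll track the queue along u≈315.

```bash
cat > look.py <<'E'
from fld import *
import sys
def cls(p):
    h,s,v=cv2.cvtColor(p.reshape(1,1,3).astype(np.uint8),cv2.COLOR_RGB2HSV)[0,0]
    if v<60: return '.'
    if s<60: return 'W'
    if h<8 or h>170: return 'R'
    if h<40: return 'y'
    if h<85: return 'G'
    if h<125: return 'B'
    return '?'
im=get("wrist");st=[cls(np.median(im["color"][v-1:v+2,311:320].reshape(-1,3),0)) for v in range(46,376,6)]
o=readout.observe();Rm=R.from_quat(o["tool_rot"]).as_matrix();x=-Rm[:,0]
print("t",round(o["t"],2),"pitch",np.degrees(np.arcsin(x[2])).round(1),"az",np.degrees(np.arctan2(x[1],x[0])).round(1),"tcp",o["ee_pos"].round(0),"".join(st))
if len(sys.argv)>1:
    for n in ("top","scene"):
        T=get(n);u=proj(T,[C+sx*PX+sy*PY+[0,0,10] for sx,sy in((-90,-160),(-90,160),(90,-160),(90,160))]);a,b=np.maximum(u.min(0)-5,0).astype(int);c,d=(u.max(0)+5).astype(int)
        save(f"{sys.argv[1]}_{n}.png",cv2.resize(T["color"][b:d,a:c],None,fx=3,fy=3,interpolation=2))
E
python3 -m inch '[[0.005,0.097,-0.011,-0.016,0.03,-0.107,0],[0.005,0.097,-0.011,-0.016,0.03,-0.107,0],[0.005,0.097,-0.011,-0.016,0.03,-0.107,0],[0.005,0.097,-0.011,-0.016,0.03,-0.107,0],[0,0,0,0,0,0,0]]'
python3 look.py p0; python3 -c "
import cv2,numpy as np
a=cv2.imread('pics/p0_top.png');b=cv2.imread('pics/p0_scene.png');h=max(a.shape[0],b.shape[0])
c=np.hstack([cv2.copyMakeBorder(i,0,h-i.shape[0],0,0,0) for i in(a,b)]);s=800/c.shape[1];cv2.imwrite('pics/p0.png',cv2.resize(c,None,fx=s,fy=s))"
```

```text
t: 5.35
ee_pos: [428.1, 156.9, 54.5]
tool_rot: [0.067, 0.998, 0.0, -0.001]
force: [-0.5, -0.1, -2.7]
opening: 0.358
finger_force: 60.4
t 5.4 pitch -0.0 az -7.7 tcp [428. 156.  55.] ..BBBBBBBBRRRRRRRRGGGGGGGWWWWWWWBBBBBBRRRRRRyGGGGGWWWWW
```

View pics/p0.png

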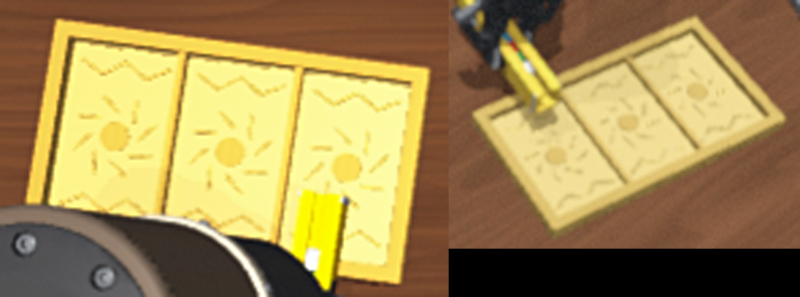

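Top (323,195) and scene (545,100): the mouth hangs over the lower half of the right-hand field. Parallax accounts for the apparent sideways offset. First gentle tilt, with a look at each step.

```bash
python3 -m inch '[[0.016,0.121,0,0,0,0,0],[0.016,0.121,0,0,0,0,0],[0,0,0,0,0,0,0]]' | head -1
python3 look.py
python3 -m inch '[[0.006,0.044,0,0,0,0,0],[0,0,0,0,0,0,0]]'| head -1
python3 look.py
python3 -m inch '[[-0.019,-0.144,0,0,0,0,0],[-0.019,-0.144,0,0,0,0,0],[0,0,0,0,0,0,0]]'| head -1
python3 look.py
```

```text
t: 5.8
t 5.85 pitch -10.8 az -7.6 tcp [428. 156.  57.] ..yyyBBBBBBBBRRRRRRRGGGGGGGWWWWWWWBBBBBBRRRRRRGGGGGWWWW
t: 6.05
t 6.1 pitch -12.8 az -7.5 tcp [426. 156.  56.] ..yyyyBBBBBBBBRRRRRRRRGGGGGGGWWWWWWBBBBBBBRRRRRGGGGGGWW
t: 6.4
t 6.45 pitch 0.1 az -7.3 tcp [423. 156.  56.] ..yyyyGBBBBBBBRRRRRRRRGGGGGGGWWWWWWWBBBBBB?RRRRRGGGGGGW
```

```bash
python3 -m inch '[[0.021,0.162,0,0,0,0,0],[0.021,0.162,0,0,0,0,0],[0,0,0,0,0,0,0]]' | head -1
python3 look.py
python3 -m inch '[[0,0,0,0,0,0,0]]' | head -1
python3 look.py
python3 -m inch '[[-0.021,-0.162,0,0,0,0,0],[-0.021,-0.162,0,0,0,0,0],[0,0,0,0,0,0,0]]'| head -1
python3 look.py
```

```text
t: 6.75
t 6.8 pitch -14.6 az -7.6 tcp [429. 157.  56.] ..yyyyyyyyBBBBBBBBRRRRRRRGGGGGGGWWWWWWWBBBBBBRRRRRRGGGG
t: 6.9
t 6.95 pitch -14.5 az -7.5 tcp [426. 157.  56.] ..yyyyyyyyyyyyyyBBBBBBBBRRRRRRRGGGGGGWWWWWWWBBBBBBRRRRR
t: 7.25
t 7.3 pitch 0.1 az -7.2 tcp [422. 155.  56.] ..yyyyyyyyyyyyyyyyBBBBBBBBRRRRRRRGGGGGGWWWWWWWBBBBBBBRR
```

```bash
python3 -m inch '[[0.021,0.162,0,0,0,0,0],[0.021,0.162,0,0,0,0,0],[0,0,0,0,0,0,0]]' | head -1
python3 look.py
python3 -m inch '[[0,0,0,0,0,0,0]]' | head -1
python3 look.py
python3 -m inch '[[-0.021,-0.162,0,0,0,0,0],[-0.021,-0.162,0,0,0,0,0],[0,0,0,0,0,0,0]]'| head -1
python3 look.py q1;  python3 -c "
import cv2,numpy as np
a=cv2.imread('pics/q1_top.png');b=cv2.imread('pics/q1_scene.png');h=max(a.shape[0],b.shape[0])
c=np.hstack([cv2.copyMakeBorder(i,0,h-i.shape[0],0,0,0) for i in(a,b)]);s=800/c.shape[1];cv2.imwrite('pics/q1.png',cv2.resize(c,None,fx=s,fy=s))"
```

```text
t: 7.6
t 7.65 pitch -14.6 az -7.6 tcp [429. 158.  56.] ..yyyyyyyyyyyyyyyyyyyBBBBBBBRRRRRRR.GGGGGGWWWWWWBBBBBBB
t: 7.75
t 7.8 pitch -14.5 az -7.5 tcp [426. 157.  56.] ..yyyyyyyyyyyyyyyyyyyyyyyyyBBBBBBBRRRRRRRGGGGGGWWWWWWBB
t: 8.1
t 8.15 pitch 0.1 az -7.2 tcp [422. 155.  56.] ..yyyyyyyyyyyyyyyyyyyyyyyyyyyBBBBBBBRRRRRRRGGGGGGWWWWWW
```

View pics/q1.png

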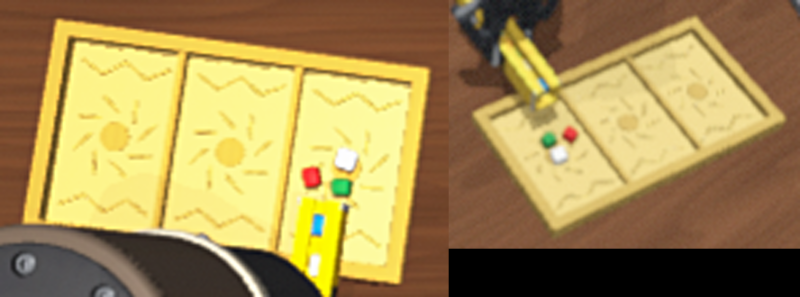

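Three nuggets (white, green, red) lie in the right field at (345,160), (341,187) and (311,177), with the next blue one waiting at the mouth. Move to the middle field.

```bash
cat > cnt.py <<'E'
from fld import *
T=get("top");hsv=cv2.cvtColor(T["color"],cv2.COLOR_RGB2HSV)
M=dict(W=cv2.inRange(hsv,(0,0,150),(180,55,255)),R=cv2.inRange(hsv,(172,150,80),(180,255,255))|cv2.inRange(hsv,(0,150,80),(5,255,255)),G=cv2.inRange(hsv,(50,120,50),(85,255,255)),B=cv2.inRange(hsv,(95,120,60),(125,255,255)))
for c,m in M.items():
    n,l,s,ce=cv2.connectedComponentsWithStats(m)
    for i in range(1,n):
        p=onz(T,[ce[i]],19)[0]-C;x,y=p@PX,p@PY
        if s[i,4]>8 and abs(x)<100 and abs(y)<165: print(c,s[i,4],"px",round(x),"py",round(y),"field",round(y/96))
E
python3 cnt.py
python3 -m inch '[[-0.012,-0.09,0,0,0,0,0],[0,0,0,0.01,0.08,0,0],[0,0,0,0.02,0.16,0,0],[0,0,0,0.02,0.16,0,0],[0,0,0,0.02,0.16,0,0]]' | head -2
python3 -m inch '[[0,0,0,0.01,0.08,0,0],[0,0,0,0,0,0,0],[0,0,0,0,0,0,0]]' | head -2
python3 look.py; python3 cnt.py; python3 -c "
from fld import *
go(0,-25,0,56)"
```

```text
W 54 px 5 py -99 field -1
W 24 px -79 py -82 field -1
R 36 px -13 py -73 field -1
G 37 px -17 py -98 field -1
B 21 px -47 py -81 field -1
t: 8.8
ee_pos: [438.0, 242.9, 56.4]
t: 9.1
ee_pos: [438.3, 252.6, 55.7]
t 9.15 pitch 4.1 az -7.5 tcp [438. 252.  56.] ..yyyyyyyyyyyyyyyyyyyyyyyyyyBBBBBBBBRRRRRRGGGGGGGWWWWWW
W 54 px 5 py -99 field -1
W 27 px -80 py 24 field 0
R 36 px -13 py -73 field -1
G 37 px -17 py -98 field -1
B 23 px -49 py 25 field 0
t 9.2 at [438.2 252.1  55.9] total [ 0.011  0.091 -0.   ] [ 0.005 -0.003  0.001] rows 1 row [ 0.0112  0.0913 -0.0002] [ 0.0049 -0.0029  0.001 ]
```

```bash
python3 -m inch '[[0.018,0.137,0,0,0,0,0],[0.018,0.137,0,0,0,0,0],[0.018,0.137,0,0,0,0,0],[0,0,0,0,0,0,0]]' | head -1
python3 look.py; 
python3 -m inch '[[0,0,0,0,0,0,0]]' | head -1
python3 look.py
python3 -m inch '[[-0.021,-0.162,0,0,0,0,0],[-0.021,-0.162,0,0,0,0,0],[0,0,0,0,0,0,0]]'| head -1
python3 look.py; python3 cnt.py
```

```text
t: 9.6
t 9.65 pitch -14.5 az -7.7 tcp [440. 252.  55.] ..yyyyyyyyyyyyyyyyyyyyyyyyyyyBBBBBBBBRRRRRR.GGGGGGWWWWW
t: 9.75
t 9.8 pitch -14.4 az -7.5 tcp [438. 252.  56.] ..yyyyyyyyyyyyyyyyyyyyyyyyyyyyyyBBBBBBBBRRRRRRR.GGGGGWW
t: 10.1
t 10.15 pitch 0.2 az -7.2 tcp [434. 251.  56.] ..yyyyyyyyyyyyyyyyyyyyyyyyyyyyyyyBBBBBBBBRRRRRRRGGGGGGG
W 54 px 5 py -99 field -1
W 30 px -58 py 22 field 0
R 36 px -13 py -73 field -1
G 37 px -17 py -98 field -1
G 20 px -85 py 22 field 0
B 44 px 11 py -6 field 0
```

```bash
python3 -m inch '[[0.021,0.162,0,0,0,0,0],[0.021,0.162,0,0,0,0,0],[0,0,0,0,0,0,0]]' | head -1
python3 look.py
python3 -m inch '[[0,0,0,0,0,0,0]]' | head -1
python3 look.py
python3 -m inch '[[-0.021,-0.162,0,0,0,0,0],[-0.021,-0.162,0,0,0,0,0],[0,0,0,0,0,0,0]]'| head -1
python3 look.py; python3 cnt.py
```

```text
t: 10.5
t 10.55 pitch -14.5 az -7.6 tcp [441. 254.  56.] ..yyyyyyyyyyyyyyyyyyyyyyyyyyyyyyyyyBBBBBBBBRRRRRRR...GG
t: 10.65
t 10.7 pitch -14.4 az -7.5 tcp [438. 253.  56.] ..yyyyyyyyyyyyyyyyyyyyyyyyyyyyyyyyyyyyyBBBBBBBBRRRRRRRy
t: 11.0
t 11.05 pitch 0.2 az -7.2 tcp [435. 252.  56.] ..yyyyyyyyyyyyyyyyyyyyyyyyyyyyyyyyyyyyyyyBBBBBBBBRRRRRR
W 54 px 5 py -99 field -1
W 51 px -19 py -5 field 0
R 36 px -13 py -73 field -1
G 37 px -17 py -98 field -1
G 21 px -44 py 23 field 0
B 44 px 11 py -6 field 0
```

Middle has two and three remain in the tube. Move to the left field and pour the rest.

```bash
python3 -m inch '[[-0.012,-0.09,0,0,0,0,0],[0,0,0,0.01,0.08,0,0],[0,0,0,0.02,0.16,0,0],[0,0,0,0.02,0.16,0,0],[0,0,0,0.02,0.16,0,0]]' | head -2
python3 -m inch '[[0,0,0,0.01,0.08,0,0],[0,0,0,0,0,0,0],[0,0,0,0,0,0,0]]' | head -2
python3 -c "
from fld import *
go(1,-25,0,56)"
python3 -m inch '[[0.018,0.137,0,0,0,0,0],[0.018,0.137,0,0,0,0,0],[0.018,0.137,0,0,0,0,0],[0,0,0,0,0,0,0]]' | head -1
python3 look.py
python3 -m inch '[[0,0,0,0,0,0,0],[0,0,0,0,0,0,0]]' | head -1
python3 look.py
python3 -m inch '[[0,0,0,0,0,0,0],[0,0,0,0,0,0,0]]' | head -1
python3 look.py; python3 cnt.py
```

```text
t: 11.6
ee_pos: [449.9, 339.3, 56.8]
t: 11.9
ee_pos: [450.4, 348.8, 55.8]
t 11.9 at [450.4 348.8  55.8] total [ 0.011  0.094 -0.001] [ 0.008 -0.013  0.001] rows 1 row [ 0.011   0.0942 -0.0011] [ 0.0076 -0.0127  0.0013]
t: 12.3
t 12.35 pitch -14.4 az -7.7 tcp [452. 348.  55.] ..yyyyyyyyyyyyyyyyyyyyyyyyyyyyyyyyyyyyyyyyBBBBBBByRRRRR
t: 12.55
t 12.6 pitch -14.3 az -7.4 tcp [450. 349.  56.] ..yyyyyyyyyyyyyyyyyyyyyyyyyyyyyyyyyyyyyyyyyyyBBBBBBByRR
t: 12.8
t 12.85 pitch -14.3 az -7.4 tcp [450. 349.  56.] ..yyyyyyyyyyyyyyyyyyyyyyyyyyyyyyyyyyyyyyyyyyyBBBBBBBByR
W 54 px 5 py -99 field -1
W 50 px -19 py -5 field 0
W 66 px -94 py 111 field 1
R 37 px -13 py -73 field -1
R 16 px -57 py 124 field 1
G 35 px -23 py 92 field 1
G 37 px -17 py -98 field -1
B 44 px 11 py -6 field 0
```

```bash
python3 -m inch '[[0.008,0.06,0,0,0,0.04,0],[0,0,0,0,0,0,0],[0,0,0,0,0,0,0],[0,0,0,0,0,0,0]]' | head -1
python3 look.py
python3 -m inch '[[0,0,0,0,0,0,0],[0,0,0,0,0,0,0]]' | head -1
python3 look.py
python3 -m inch '[[0,0,0,0,0,0,0],[0,0,0,0,0,0,0],[0,0,0,0,0,0,0]]' | head -1
python3 look.py; python3 cnt.py
```

```text
t: 13.3
t 13.35 pitch -17.0 az -7.4 tcp [450. 349.  62.] ..yyyyyyyyyyyyyyyyyyyyyyyyyyyyyyyyyyyyyyyyyyyyyyyyyyyyW
t: 13.55
t 13.6 pitch -17.1 az -7.4 tcp [450. 349.  62.] ..yyyyyyyyyyyyyyyyyyyyyyyyyyyyyyyyyyyyyyyyyyyyyyyyyyyyy
t: 13.9
t 13.95 pitch -17.1 az -7.4 tcp [450. 349.  62.] ..yyyyyyyyyyyyyyyyyyyyyyyyyyyyyyyyyyyyyyyyyyyyyyyyyyyyy
W 54 px 5 py -99 field -1
W 50 px -19 py -5 field 0
W 57 px -88 py 114 field 1
R 21 px 2 py 92 field 1
R 36 px -13 py -73 field -1
G 35 px -23 py 92 field 1
G 37 px -17 py -98 field -1
B 47 px 0 py 105 field 1
B 44 px 11 py -6 field 0
```

All eight are on the panel: right W/R/G, middle W/B, left R/G/B. Raise and return to above the rest.

```bash
python3 -m inch '[[0,0,0,0,0,0.2,0],[-0.02,-0.15,0,0,0,0.2,0],[-0.02,-0.155,0,0,0,0.15,0],[-0.02,-0.155,0,0,0,0.1,0],[-0.02,-0.155,0,0,0,0,0]]' |head -2
python3 -m inch '[[-0.02,-0.155,0,0,0,0,0],[-0.02,-0.155,0,0,0,0,0],[0,0,0,0,0,0,0],[0,0,0,0,0,0,0]]' | head -2
python3 cnt.py; python3 -c "
from h import *
plan(np.array([607.1,-225.6,165]),R.from_quat([-0.015,0.976,0.003,0.219]).as_matrix())"
```

```text
t: 14.5
ee_pos: [451.3, 351.6, 163.2]
t: 14.9
ee_pos: [491.6, 331.7, 188.1]
W 54 px 5 py -99 field -1
W 50 px -19 py -5 field 0
R 21 px 2 py 92 field 1
R 37 px -13 py -73 field -1
G 40 px -24 py 93 field 1
G 37 px -17 py -98 field -1
B 47 px 0 py 105 field 1
B 44 px 11 py -6 field 0
t 14.95 at [491.6 331.9 187.8] total [-0.004 -0.159  0.124] [ 0.77  -3.717 -0.152] rows 12 row [-0.0004 -0.0133  0.0103] [ 0.0642 -0.3097 -0.0127]
```

```bash
python3 -m inch '[[0,-0.011,0.009,0.055,-0.15,-0.011,0],[0,-0.011,0.009,0.055,-0.265,-0.011,0],[0,-0.011,0.009,0.055,-0.265,-0.011,0],[0,-0.011,0.009,0.055,-0.265,-0.011,0],[0,-0.011,0.009,0.055,-0.265,-0.011,0]]' |head -2
python3 -m inch '[[0,-0.011,0.009,0.055,-0.265,-0.011,0],[0,-0.011,0.009,0.055,-0.265,-0.011,0],[0,-0.011,0.009,0.055,-0.265,-0.011,0],[0,-0.011,0.009,0.055,-0.265,-0.011,0],[0,-0.011,0.009,0.055,-0.265,-0.011,0]]' | head -2
python3 -m inch '[[0,-0.011,0.009,0.055,-0.265,-0.011,0],[0,-0.011,0.009,0.055,-0.265,-0.011,0],[0,-0.011,0.009,0.055,-0.265,-0.011,0],[0,-0.011,0.009,0.055,-0.265,-0.011,0],[0,0,0,0,0,0,0]]' | head -2
python3 -m inch '[[0,0,0,0,0,0,0],[0,0,0,0,0,0,0]]' | head -2
python3 -c "
from h import *
plan(np.array([607.1,-225.6,165]),R.from_quat([-0.015,0.976,0.003,0.219]).as_matrix())
im=get('wrist');save('w3.png',im['color'])"
```

```text
t: 15.45
ee_pos: [533.1, 149.2, 179.2]
t: 15.95
ee_pos: [574.3, -49.9, 171.0]
t: 16.45
ee_pos: [608.5, -211.2, 163.9]
t: 16.65
ee_pos: [607.0, -206.8, 164.1]
t 16.65 at [ 607.  -206.8  164.1] total [-0.004 -0.006 -0.003] [ 0.001 -0.126  0.006] rows 1 row [-0.0043 -0.006  -0.0035] [ 0.0008 -0.1256  0.0063]
```

View pics/w3.png

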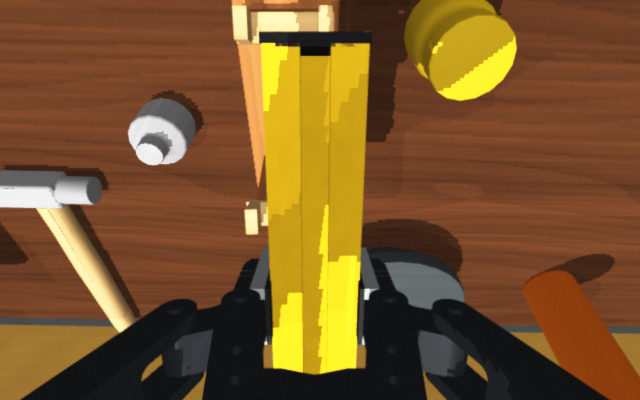

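The tube is empty, seated in the fingers as before, and 19 mm off in y as measured (rest at (288,20)). Shift, then descend in stages.

```bash
python3 -m inch '[[-0.004,-0.006,-0.003,0.003,-0.126,0,0],[0,0,0,0,0,-0.15,0],[0,0,0,0,0,-0.2,0],[0,0,0,0,0,-0.15,0],[0,0,0,0,0,-0.1,0]]' |head -2
python3 -m inch '[[0,0,0,0,0,0,0],[0,0,0,0,0,0,0]]' | head -4
python3 -c "
from h import *
plan(np.array([607.6,-225.6,49]),R.from_quat([-0.015,0.976,0.003,0.219]).as_matrix())"
```

```text
t: 17.2
ee_pos: [607.1, -224.5, 73.2]
t: 17.4
ee_pos: [608.4, -225.6, 75.5]
tool_rot: [-0.016, 0.975, 0.003, 0.22]
force: [0.3, -0.0, -1.3]
t 17.4 at [ 608.4 -225.6   75.5] total [ 0.001  0.003 -0.003] [-0.006 -0.    -0.177] rows 1 row [ 0.0011  0.0025 -0.0029] [-0.0055 -0.0003 -0.1768]
```

```bash
python3 -m inch '[[0,0.002,-0.002,-0.001,0,-0.07,0],[0,0,0,-0.001,0,-0.06,0],[0,0,0,0,0,-0.03,0],[0,0,0,0,0,0,0],[0,0,0,0,0,0,0]]' | head -4
python3 -m inch '[[0,0,0,-0.001,0,-0.01,0],[0,0,0,0,0,0,0],[0,0,0,0,0,0,0]]' | head -4
```

```text
t: 17.9
ee_pos: [607.6, -226.3, 50.9]
tool_rot: [-0.015, 0.976, 0.003, 0.219]
force: [0.1, -0.6, -1.2]
t: 18.2
ee_pos: [607.4, -226.2, 49.6]
tool_rot: [-0.015, 0.976, 0.003, 0.219]
force: [0.1, 0.2, -1.8]
```

```bash
python3 -m inch '[[0,0,0,-0.001,0.002,-0.007,0],[0,0,0,0,0,0,0],[0,0,0,0,0,0,0]]' | head -4
python3 -m inch '[[0,0,0,0,0,-0.006,0],[0,0,0,0,0,0,0],[0,0,0,0,0,0,0]]' | head -4
```

```text
t: 18.5
ee_pos: [607.4, -225.9, 48.8]
tool_rot: [-0.015, 0.976, 0.003, 0.219]
force: [-1.7, 0.0, 2.5]
t: 18.8
ee_pos: [607.5, -225.9, 48.8]
tool_rot: [-0.015, 0.975, 0.003, 0.22]
force: [-6.6, 1.2, 11.4]
```

Seated: contact force at the same pose as before the lift. Release and retreat.

```bash
python3 -m inch '[[0,0,0,0,0,0,0.45],[0,0,0,0,0,0,0.6],[0,0,0,0,0,0,0.75],[0,0,0,0,0,0,0.75],[0,0,0,0,0,0,0.75]]' | grep -v rot
python3 -m inch '[[0,0,0,-0.035,-0.001,0.075,0.75],[0,0,0,-0.067,-0.001,0.145,0.75],[0,0,0,-0.067,-0.001,0.145,0.75],[0,0,0,-0.067,-0.001,0.145,0.75],[0,0,0,-0.067,-0.001,0.145,0.75]]' |grep -v rot
python3 -m inch '[[0,0,0,-0.2,0,0.2,0.75],[0,0,0,-0.2,0,0.2,0.75],[0,0,0,-0.2,0,0.1,0.75],[0,0,0,-0.1,0,0,0.75],[0,0,0,0,0,0,0.75]]' |head -2
python3 - <<'E'
from h import *
import pickle
for n in("top","scene"): pickle.dump(get(n),open(n+".pkl","wb"))
T=pickle.load(open("top.pkl","rb"));S=pickle.load(open("scene.pkl","rb"))
A=cv2.resize(T["color"][100:240,130:500],None,fx=2.1,fy=2.1,interpolation=2);B=cv2.resize(S["color"][130:320,180:450],None,fx=1.5,fy=1.5,interpolation=2)
B=cv2.copyMakeBorder(B,0,0,0,A.shape[1]-B.shape[1],0);save("end.png",np.vstack([A,B]))
E
python3 m.py; python3 cnt.py
```

```text
t: 19.3
ee_pos: [607.2, -225.8, 47.3]
force: [0.3, -0.1, 0.4]
opening: 0.75
finger_force: 0.0
t: 19.8
ee_pos: [560.9, -226.7, 147.3]
force: [0.2, 0.8, -0.2]
opening: 0.752
finger_force: 0.0
t: 20.3
ee_pos: [455.0, -226.5, 221.7]
T 1396 769 normal [-0.422 -0.025  0.906] tilt 25.0 az 3.3
len 172.6 width [30.5 31.7 31.3 31.5 31.4 31.1 32.3 31.9 31.4 30.8 31. ] skew deg -1.73
origin [ 598.  -226.1   63.2] ends [ 513.4 -231.4   40.8] [ 669.5 -222.2  113.7]
S 742 297 normal [-0.415 -0.025  0.909] tilt 24.6 az 3.4
len 170.7 width [29.  27.8 27.7 27.6 30.5 30.2 30.3 29.9 29.4 30.3 30.4] skew deg -1.12
origin [ 600.8 -224.8   63.9] ends [ 516.9 -229.8   42.6] [ 671.9 -220.6  113.5]
W 56 px 6 py -99 field -1
W 51 px -19 py -5 field 0
R 21 px 2 py 92 field 1
R 36 px -13 py -73 field -1
G 40 px -24 py 93 field 1
G 37 px -17 py -98 field -1
B 47 px 0 py 105 field 1
B 44 px 11 py -6 field 0
```

View pics/end.png

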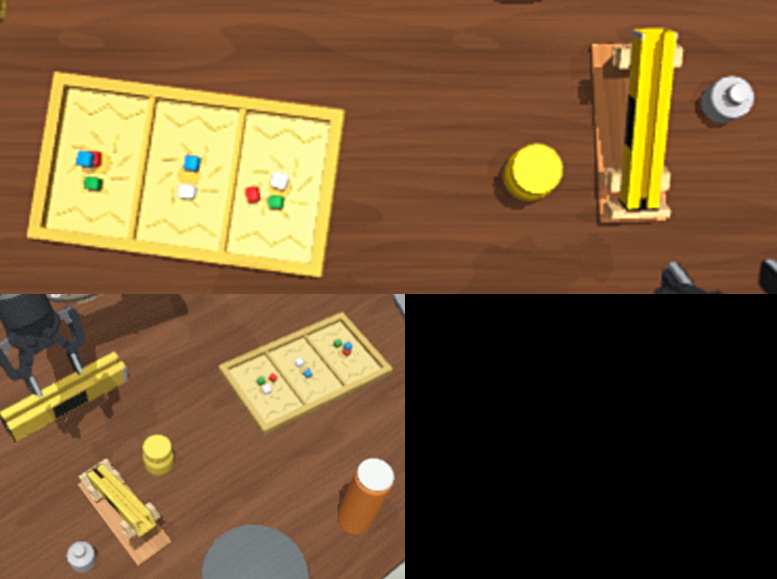

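The final views show the shaker seated in its rest, mouth up, about 1 mm from where it started. The nuggets lie 3/2/3 across the fields. The pot (533,172) and weight (728,100) have not moved, and the gripper is clear.

```bash
python3 -c "
from station import ticket
print(ticket.hand_in())"
```

```text
the job is handed in; nothing more can be done
None
```

The job is handed in: all eight nuggets are on the panel (3 left, 2 middle, 3 right), the empty shaker is back in its rest mouth end up, the pot and weight were left alone, and it took about 20 s of robot time.

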